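# Load the trolley rack in reverse order

### The job

Move the four tool holders from the grey presetting rack into the black trolley rack, in reverse order: the holder nearest the grey rack's red post goes into the black rack's pocket farthest from its red post, the next one into the next pocket, and so on, so that the last one ends up beside the black rack's red post. Keep the holders upright all the time and leave each one cone down, released, with its flange fully down on the rack.

Things in the scene. Friction and masses are not known exactly. Their poses are not given: they have to be found in the camera images.
- holder_yellow: Loose round tool holder, 0.45 kg (sizes in mm): yellow collar; pointed brass-coloured cutter. Origin on its axis at the flange's underside, z up. Below it a steel cone, 50 long (29 diameter, 13 at the lower end); above it the flange (50 diameter, 12 high), the round body to grip (40 diameter, 12 to 48 above the origin, collar on its upper part) and the cutter (up to 70 above it).
- holder_blue: Loose round tool holder, 0.45 kg (sizes in mm): blue collar; thick flat-ended dark cutter. Origin on its axis at the flange's underside, z up. Below it a steel cone, 50 long (29 diameter, 13 at the lower end); above it the flange (50 diameter, 12 high), the round body to grip (40 diameter, 12 to 48 above the origin, collar on its upper part) and the cutter (up to 70 above it).
- holder_green: Loose round tool holder, 0.45 kg (sizes in mm): green collar; blunt, bevelled dark cutter. Origin on its axis at the flange's underside, z up. Below it a steel cone, 50 long (29 diameter, 13 at the lower end); above it the flange (50 diameter, 12 high), the round body to grip (40 diameter, 12 to 48 above the origin, collar on its upper part) and the cutter (up to 70 above it).
- holder_black: Loose round tool holder, 0.45 kg (sizes in mm): black collar; brass-coloured disc-shaped cutter. Origin on its axis at the flange's underside, z up. Below it a steel cone, 50 long (29 diameter, 13 at the lower end); above it the flange (50 diameter, 12 high), the round body to grip (40 diameter, 12 to 48 above the origin, collar on its upper part) and the cutter (up to 70 above it).
- pocket_yellow: Fixed grey block 62 x 62 x 58 mm high with a round through hole of 38 mm diameter: the grey rack's pocket where the yellow holder stands at the start. Origin at the centre of its underside (12 mm above the table), z up, x along the row. The four blocks stand in one row, 65 mm apart, on an aluminium rail 350 x 74 mm.
- pocket_blue: Fixed grey block 62 x 62 x 58 mm high with a round through hole of 38 mm diameter: the grey rack's pocket where the blue holder stands at the start. Origin at the centre of its underside (12 mm above the table), z up, x along the row. The four blocks stand in one row, 65 mm apart, on an aluminium rail 350 x 74 mm.
- pocket_green: Fixed grey block 62 x 62 x 58 mm high with a round through hole of 38 mm diameter: the grey rack's pocket where the green holder stands at the start. Origin at the centre of its underside (12 mm above the table), z up, x along the row. The four blocks stand in one row, 65 mm apart, on an aluminium rail 350 x 74 mm.
- pocket_black: Fixed grey block 62 x 62 x 58 mm high with a round through hole of 38 mm diameter: the grey rack's pocket where the black holder stands at the start. Origin at the centre of its underside (12 mm above the table), z up, x along the row. The four blocks stand in one row, 65 mm apart, on an aluminium rail 350 x 74 mm.
- start_post: Red round post, 29 mm diameter, 85 mm high, marking the grey rack's red end, which may be either end of the row (the other end has a bare aluminium post). In line with the row. Origin at the centre of its foot, 12 mm above the table; block centres are 55, 120, 185 and 250 mm from it.
- rack: Fixed (sizes in mm): black block 262 x 66 on a blue foot 350 x 80, top 70 above the table; four through holes of 38 diameter at x = -97.5, -32.5, 32.5, 97.5, y = 0. Origin: centre, on the table; x along the row, towards its red post (29 diameter, 97 high, at x = 152.5). A seated holder's origin is 70 above the table, with 4 of play each way. Left or right of grey rack.

How it is judged:
By the outcome, as a careful person would: the job done as asked, in the order asked, and still so for the second after the job is handed in, with the robot touching nothing.
It also fails if it takes over 99 s, if anything falls off the work surface, if the arm or the gripper's body presses on something with over 40 N, if the wrist force passes 120 N, or if a joint passes its speed limit or range.

### The arm

A 7-joint arm with a two-finger parallel gripper is mounted at the origin on the work surface. World frame = base frame: x ahead of the robot, y to its left, z up, the work surface at z = 0. Lengths are in m, angles in rad, forces in N, time in s.
With the tool pointing down it reaches from about 0.425 to 0.925 m from the base axis. Payload 6.8 kg.
Tool frame: the origin (TCP) lies on the centre line of the jaws, within the pads' length; the fingertips stand 25 mm ahead of it and the grasp point (between the pads) lies 6 mm ahead of it; z points along the fingers, y is the direction in which the jaws open and shut (so a half turn about z gives the same grasp; the last joint's range is limited). The gripper opens to 85 mm and grips with 20 to 120 N. Pads are 22 mm wide; open, the fingers measure 114 mm over their backs; the gripper's body (76 mm by 85 mm) begins 54 mm behind the grasp point. The pads swing forward as they close: fully open they stand 13 mm farther back than shut.
Start: joints at [-1.43, 0.477, 0.022, 1.555, -0.011, 1.109, -0.083], TCP at [0.166, 0.654, 0.256] pointing down, gripper open.
Joint ranges: [-2.96, 2.96], [-0.34, 2.1], [-1.41, 1.46], [0.24, 2.44], [-1.37, 4.51], [0.17, 1.92], [-2.96, 2.96]. Speed limits (rad/s): [2.39, 2.39, 3.14, 3.14, 3.14, 3.14, 3.14].

### API

Orientations are given as a unit quaternion [w, x, y, z].
In Python, from station import status, cams, order, models gives the robot as it stands.
- The arm moves only by the tool move_arm, never from a script. Its argument "steps" is one flat list of numbers, 7 for each row, row after row: the gripper's target within -1 to 1 (fully open at 1, half-way at 0, shut at -1), then the shift along the world's x, y, z in cm, then the turn, a rotation vector about the world's x, y, z in degrees. A call has 1 to 8 rows; each row shifts and turns the commanded pose from where the row before left it; what a row does not reach is not made up. A row lasts 1/10 s, in which the tool goes at most 50 mm and 8.59 degrees, less where a joint would pass 70% of its speed; a pose out of reach is approached as far as the arm can. A call with a gripper value outside its range is refused whole. The fingers move at their own pace and stop on an object; "newtons" is the grip in N (left out, the last holds). Time passes only in rows, so rows that do not move let the fingers close. It gives the time, the measured TCP pose, the force and the opening at its end, in the units of the state.
- status.get_obs(): the state, without advancing time (a new reading comes with each control period).
- cams.read_camera(name): name is "side" or "top"; returns a dict with "pixels" (480x640x3 uint8, red, green, blue), "mtx" (3x3 intrinsics, pixels), "T" (4x4, takes a point from camera to world coordinates). Camera axes: x right, y down, z forward; pixel columns grow to the right and rows downward; lengths in m; the calibration is good to about 2 mm. A picture is of the moment at which its call begins. There is no depth.
- order.hand_in(): hands the job in, once; it reports no verdict.
Trained networks look in the newest picture that a camera, given by its name, has taken for a name from the list of things; names that differ only in an ending like _2 or _b are one class to them, and where a whole thing is asked for, a point or a joint stands for the part that bears it (a point fixed in the world has none). Each returns a list of dicts, best first, with "score" (0 to 1); they miss things now and then, are a little off and sometimes report something else, mostly with a low value. They report only what shows in the picture. A call takes as long as a camera call.
- models.silhouettes(camera, query): "region" (480x640 bool, what is visible of it) and "box" ([centre column, centre row, width, height] in pixels, round what is visible of it).
- models.place_of(camera, query): "position" ([row, column] in pixels: a listed point, or the origin of a listed thing).
The state is a dict: "t": time; "q": joint angles; "joint_vel": joint speeds; "joint_torque": joint torques, N m; "eef_pos": TCP position; "tool_rot": TCP orientation; "contact_force": force on the tool from outside, world axes, zero at the start; "torque": the same for the moment, N m; "gripper_width": opening from 0.0 (shut) to 1.0 (fully open).
Only numpy, scipy, OpenCV 4.12 (cv2) and the standard library are available. Lean on these libraries where they do the work, as an engineer would, in place of code of your own. Each camera call takes 0.05 s, during which the arm holds its last target.

## Working session

There is one attempt and no reset: what is moved stays moved. The work goes in short steps, Python scripts to look and compute and a tool call to move; the robot and the scene stay as the last step left them, time stands still between calls to the robot, and variables do not carry over. Pictures are saved under pics/ and viewed, and the job is handed in when it is done.

Besides the shell and the picture viewer there is one more tool, called after "Call:" as a command line: name --argument value ..., lists and objects as JSON in quotes. move_arm: Moves the arm, as the interface text tells. Its arguments: {"type":"object","properties":{"steps":{"type":"array"},"newtons":{"type":"number"}},"required":["steps"]}

```bash
mkdir -p pics
cat > h.py <<'E'
import numpy as np, cv2
from station import status,cams,order,models
def snap(n,f):
    c=cams.read_camera(n); cv2.imwrite('pics/'+f,c['pixels'][:,:,::-1]); return c
def ray(c,row,col,z):
    d=np.linalg.inv(c['mtx'])@np.array([col,row,1.]); d=c['T'][:3,:3]@d; o=c['T'][:3,3]
    return o+d*(z-o[2])/d[2]
def proj(c,p):
    q=np.linalg.inv(c['T'])@np.append(p,1); u=c['mtx']@q[:3]; return u[:2]/u[2]
E
python3 - <<'E'
from h import *
o=status.get_obs(); print({k:np.round(v,3) for k,v in o.items()})
Z={'pocket':.012,'holder':.07,'start_':.012,'rack':0}
for n in ['top','side']:
    c=snap(n,n+'0.png'); print(n,c['T'].round(3).tolist())
    for q in ['holder_yellow','holder_blue','holder_green','holder_black','pocket_yellow','pocket_blue','pocket_green','pocket_black','start_post','rack']:
        z=[v for k,v in Z.items() if q.startswith(k)][0]
        for r in models.place_of(n,q)[:2]: print(n,q,round(r['score'],2),np.round(r['position'],1),ray(c,*r['position'],z).round(4))
print(status.get_obs()['t'])
E
```

```text
{'t': np.float64(0.0), 'q': array([-1.43 ,  0.478,  0.022,  1.556, -0.012,  1.109, -0.083]), 'joint_vel': array([-0.001,  0.   ,  0.   ,  0.001,  0.002, -0.002, -0.001]), 'joint_torque': array([ 0.0000e+00, -5.9646e+01,  1.6080e+00, -2.8119e+01,  1.3000e-02,
        9.0000e-03,  0.0000e+00]), 'eef_pos': array([0.166, 0.654, 0.255]), 'tool_rot': array([-0.   ,  0.124,  0.992, -0.001]), 'contact_force': array([-0.158,  0.078,  0.412]), 'torque': array([-0.006, -0.01 , -0.012]), 'gripper_width': np.float64(0.997)}
top [[-0.003, -0.988, 0.155, 0.429], [-1.0, -0.0, -0.02, -0.026], [0.019, -0.155, -0.988, 0.861], [0.0, 0.0, 0.0, 1.0]]
top holder_yellow 0.55 [239.3 205.6] [0.5589 0.1658 0.07  ]
top holder_blue 0.77 [311.1 209. ] [0.4293 0.1549 0.07  ]
top holder_green 0.58 [204.7 207.7] [0.6238 0.1644 0.07  ]
top holder_black 0.92 [276.4 209.6] [0.4911 0.1561 0.07  ]
top pocket_yellow 0.64 [248.2 219. ] [0.5508 0.1531 0.012 ]
top pocket_yellow 0.53 [281.3 215.8] [0.4862 0.1572 0.012 ]
top pocket_blue 0.6 [313.1 218.1] [0.4255 0.1507 0.012 ]
top pocket_blue 0.53 [274.3 206.8] [0.4997 0.175  
[... 362 characters left out ...]
 -0.75, -0.662, 0.586], [0.0, 0.0, 0.0, 1.0]]
side holder_yellow 0.67 [330.5 272.5] [0.5547 0.1625 0.07  ]
side holder_blue 0.62 [336.6 373. ] [0.4259 0.1473 0.07  ]
side holder_green 0.92 [325.4 223.1] [0.6198 0.1667 0.07  ]
side holder_black 0.9 [335.7 319.3] [0.4939 0.1591 0.07  ]
side pocket_yellow 0.89 [356.4 270.7] [0.5593 0.162  0.012 ]
side pocket_blue 0.55 [367.3 364.5] [0.4308 0.1551 0.012 ]
side pocket_green 0.92 [351.5 227.4] [0.6199 0.1655 0.012 ]
side pocket_green 0.71 [337.8 373.8] [0.4226 0.1031 0.012 ]
side pocket_black 0.98 [359.7 321.9] [0.4894 0.1539 0.012 ]
side pocket_black 0.51 [368.2 366.8] [0.4277 0.1559 0.012 ]
side rack 0.47 [355.1 225.6] [0.6242 0.1636 0.    ]
1.1
```

View pictures.

View pics/top0.png

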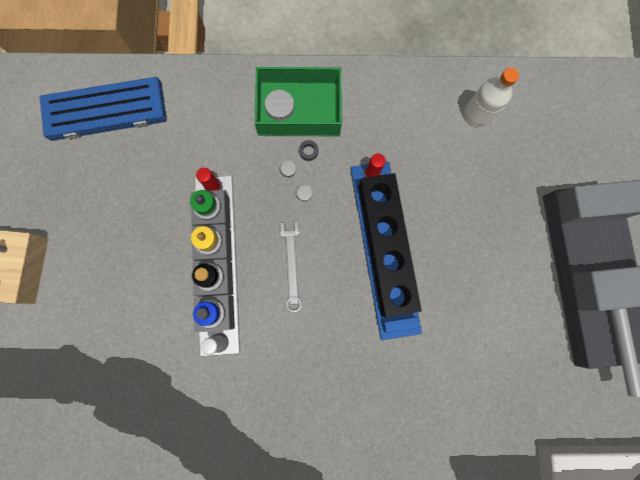

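View pics/side0.png

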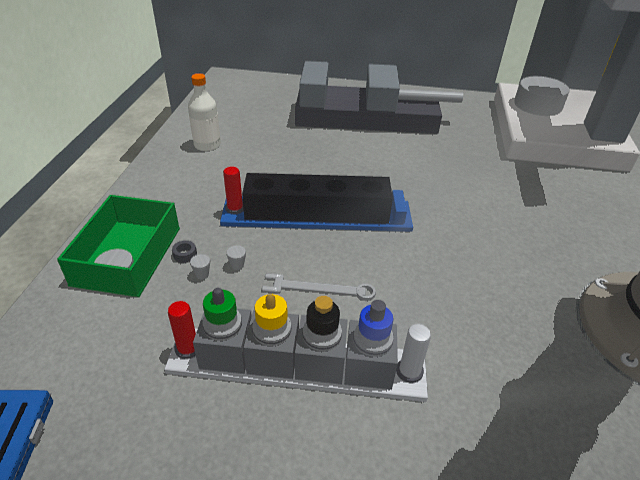

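Run:
```python
import cv2,numpy as np
a=cv2.imread('pics/top0.png');b=cv2.imread('pics/side0.png')
z=lambda i,r0,r1,c0,c1,s:cv2.resize(i[r0:r1,c0:c1],None,fx=s,fy=s,interpolation=cv2.INTER_CUBIC)
t=z(a,145,345,345,425,3); g=z(a,160,360,185,245,3)
cv2.imwrite('pics/zt.png',np.hstack([t,g]))
cv2.imwrite('pics/zs.png',cv2.convertScaleAbs(z(b,160,235,215,415,4),alpha=1.6,beta=20))
```

```text
(no output)
```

View pics/zt.png

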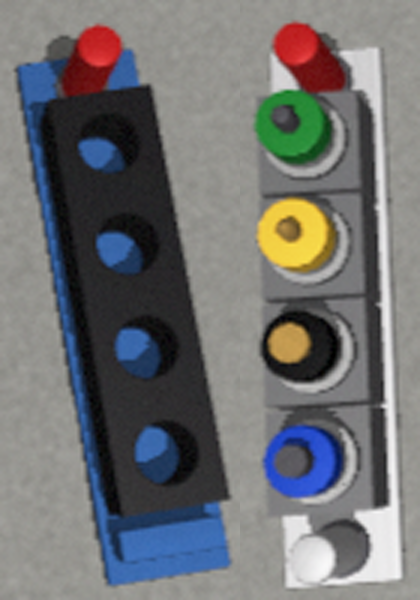

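View pics/zs.png

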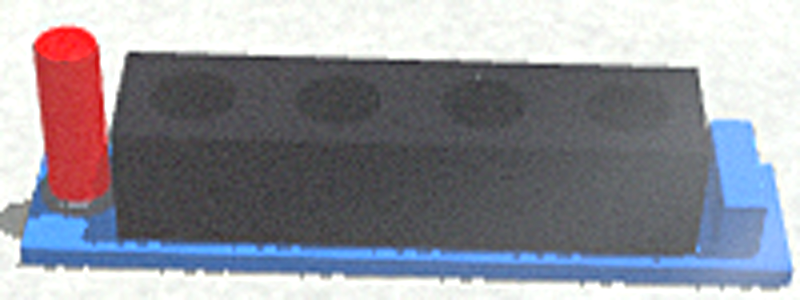

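```bash
python3 - <<'E'
import cv2,numpy as np
b=cv2.imread('pics/side0.png')
cv2.imwrite('pics/zs2.png',cv2.resize(b[280:400,165:365+65],None,fx=3,fy=3,interpolation=cv2.INTER_CUBIC))
E
python3 - <<'E'
from h import *
from scipy.optimize import least_squares
T=cams.read_camera('top');S=cams.read_camera('side')
u=lambda P,s,c0,r0:[((x+.5)/s-.5+c0,(y+.5)/s-.5+r0) for x,y in P]
th=u([(109,142),(128,244),(147,347),(166,454)],3,345,145)
sh=u([(193,97),(338,100),(484,104),(626,107)],4,215,160)
hx=[.0975,.0325,-.0325,-.0975]
def pts(p): 
    return [np.array([p[0]+h*np.cos(p[2]),p[1]+h*np.sin(p[2]),.07]) for h in hx]
for nm,L in [('top',[(T,th)]),('side',[(S,sh)]),('both',[(T,th),(S,sh)])]:
    f=lambda p:np.concatenate([proj(c,q)-m for c,M in L for q,m in zip(pts(p),M)])
    r=least_squares(f,[.55,-.18,.2]); print(nm,r.x.round(4),np.abs(r.fun).max().round(2))
print('holes',np.round(pts(r.x),4).tolist())
# grey top corners & collars
tc=u([(293-240,127),(296-240,235),(299-240,346),(303-240,461)],3,185,160)
for n,m in zip('green yellow black blue'.split(),tc): print(n,ray(T,m[1],m[0],.118).round(4))
cc=u([(258-240,97),(363-240,91),(384-240,508),(268-240,513)],3,185,160)
for m in cc: print('corner',ray(T,m[1],m[0],.07).round(4))
for q in ['holder_yellow','holder_blue','holder_green','holder_black']:
    # top: triangulated later
    pass
E
```

```text
top [ 0.5521 -0.1728  0.152 ] 0.22
side [ 0.5526 -0.1706  0.1639] 0.63
both [ 0.5524 -0.1722  0.1555] 0.83
holes [[0.6487, -0.1571, 0.07], [0.5845, -0.1671, 0.07], [0.5203, -0.1772, 0.07], [0.4561, -0.1873, 0.07]]
green [0.6168 0.1623 0.118 ]
yellow [0.5533 0.1581 0.118 ]
black [0.4898 0.154  0.118 ]
blue [0.4256 0.1494 0.118 ]
corner [0.6479 0.1967 0.07  ]
corner [0.6519 0.1321 0.07  ]
corner [0.3979 0.1121 0.07  ]
corner [0.3952 0.1801 0.07  ]
```

View pics/zs2.png

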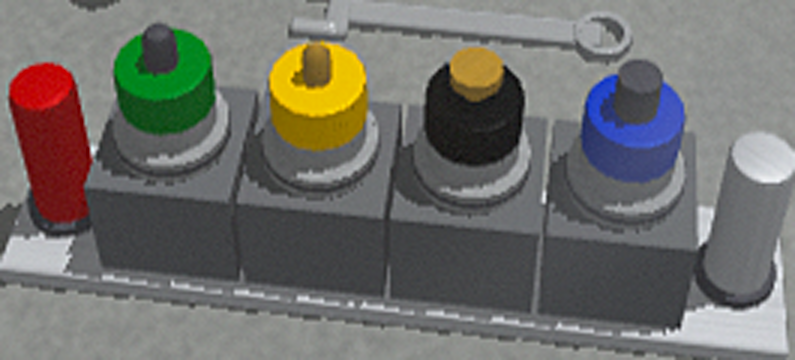

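Run:
```python
from h import *
S=cams.read_camera('side')
for n,x,y in [('g',164,62),('y',319,76),('k',475,91),('b',633,105)]:
    print(n,ray(S,(y+.5)/3-.5+280,(x+.5)/3-.5+165,.118).round(4))
o=status.get_obs();print(o['t'],o['eef_pos'])
```

```text
g [0.62   0.1661 0.118 ]
y [0.5554 0.1612 0.118 ]
k [0.4911 0.1568 0.118 ]
b [0.4271 0.1517 0.118 ]
1.25 [0.16622829 0.65423086 0.25631174]
```

Call:
move_arm --steps '[1,2.8,-3.0,0,0,0,1.2,1,2.8,-3.0,0,0,0,1.2,1,2.8,-3.0,0,0,0,1.2,1,2.8,-3.0,0,0,0,1.2,1,2.8,-3.0,0,0,0,1.2,1,2.8,-3.0,0,0,0,1.2,1,2.8,-3.0,0,0,0,1.2,1,2.8,-3.0,0,0,0,1.2]' --newtons 50

```text
t: 2.05
eef_pos: [0.3912, 0.4129, 0.2566]
tool_rot: [0.0, 0.04, 0.999, 0.0]
contact_force: [0.5, 1.0, -0.4]
gripper_width: 1.0
```

Call:
move_arm --steps '[1,2.8,-3.0,0,0,0,1.2,1,2.8,-3.0,0,0,0,1.2,1,2.8,-3.0,0,0,0,1.2,1,2.8,-3.0,0,0,0,1.2,1,2.8,-3.0,0,0,0,1.2,1,2.8,-3.0,0,0,0,1.2,1,2.8,-3.0,0,0,0,1.2,1,0,0,0,0,0,0]'

```text
t: 2.85
eef_pos: [0.5902, 0.1973, 0.2566]
tool_rot: [0.001, -0.028, 1.0, -0.002]
contact_force: [0.2, -0.8, -0.8]
gripper_width: 0.999
```

Call:
move_arm --steps '[1,1.4,-1.65,0,0,0,0.8,1,1.4,-1.65,0,0,0,0,1,0,0,-3.5,0,0,0,1,0,0,-3.5,0,0,0,1,0,0,-3.0,0,0,0,1,0,0,-2.5,0,0,0,1,0,0,-2.4,0,0,0,1,0,0,0,0,0,0]'

```text
t: 3.65
eef_pos: [0.6116, 0.1711, 0.104]
tool_rot: [-0.003, -0.04, 0.999, -0.001]
contact_force: [0.4, -0.8, -0.6]
gripper_width: 1.001
```

Run:
```python
from h import *
a=snap('top','t1.png')['pixels'];b=snap('side','s1.png')['pixels']
cv2.imwrite('pics/g1.png',np.hstack([cv2.resize(a[150:300,150:270],None,fx=3,fy=3),cv2.resize(b[250:400,150:290],None,fx=3,fy=3)])[:,:,::-1])
```

```text
(no output)
```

View pics/g1.png

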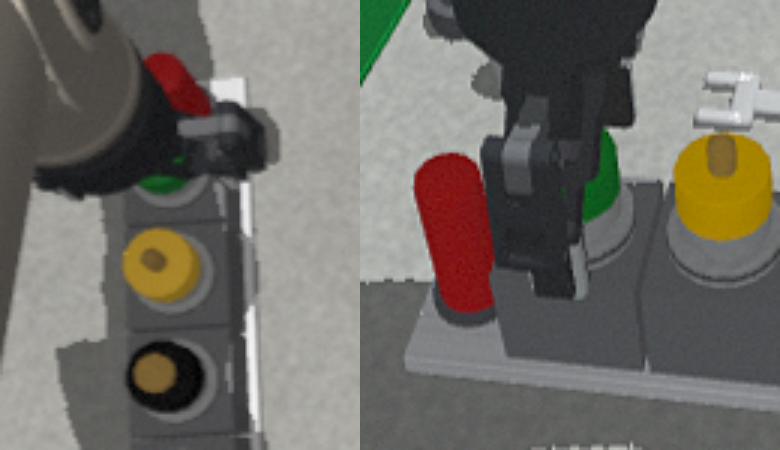

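Call:
move_arm --steps '[1,0.7,-0.7,0.5,0,0,0,1,0,0,0,0,0,0,1,0,0,0,0,0,0]'

```text
t: 4.05
eef_pos: [0.6224, 0.1638, 0.1139]
tool_rot: [0.001, -0.039, 0.999, 0.0]
contact_force: [-0.3, 1.5, 0.4]
gripper_width: 1.0
```

Call:
move_arm --steps '[1,-0.4,0,-0.5,0,0,0,1,0,0,0,0,0,0,1,0,0,0,0,0,0,1,0,0,0,0,0,0]'

```text
t: 4.45
eef_pos: [0.6171, 0.1643, 0.1072]
tool_rot: [-0.0, -0.04, 0.999, -0.0]
contact_force: [0.2, 0.7, 0.1]
gripper_width: 1.003
```

Call:
move_arm --steps '[-1,0,0,0,0,0,0,-1,0,0,0,0,0,0,-1,0,0,0,0,0,0,-1,0,0,0,0,0,0,-1,0,0,0,0,0,0,-1,0,0,0,0,0,0,-1,0,0,0,0,0,0,-1,0,0,0,0,0,0]'

```text
t: 5.25
eef_pos: [0.6175, 0.1646, 0.1076]
tool_rot: [0.0, -0.04, 0.999, 0.0]
contact_force: [-0.7, 2.2, 2.8]
gripper_width: 0.456
```

Call:
move_arm --steps '[-1,0,0,1,0,0,0,-1,0,0,2,0,0,0,-1,0,0,2.5,0,0,0,-1,0,0,2.5,0,0,0,-1,0,0,2.5,0,0,0,-1,0,0,1.5,0,0,0,-1,0,0,0,0,0,0,-1,0,0,0,0,0,0]'

```text
t: 6.05
eef_pos: [0.6165, 0.1639, 0.2263]
tool_rot: [-0.001, -0.04, 0.999, -0.0]
contact_force: [0.6, 0.1, -4.6]
gripper_width: 0.457
```

Run:
```python
from h import *
a=snap('top','t2.png')['pixels'];b=snap('side','s2.png')['pixels']
cv2.imwrite('pics/g2.png',np.hstack([cv2.resize(a[100:300,150:270],None,fx=2,fy=2),cv2.resize(b[200:400,130:370],None,fx=2,fy=2)])[:,:,::-1])
```

```text
(no output)
```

View pics/g2.png

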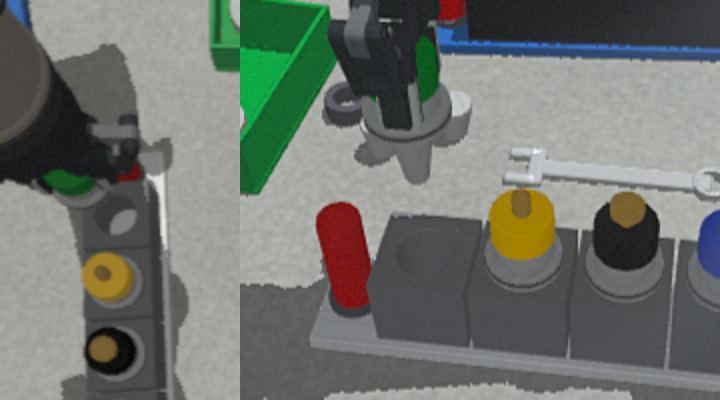

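Call:
move_arm --steps '[-1,0,-2,0,0,0,0.4,-1,-1,-3.5,0,0,0,0.4,-1,-2,-4,0,0,0,0.5,-1,-2,-4,0,0,0,0.5,-1,-2,-4,0,0,0,0.5,-1,-2,-4,0,0,0,0.5,-1,-2,-4,0,0,0,0.5,-1,-2,-4,0,0,0,0.5]'

```text
t: 6.95
eef_pos: [0.4855, -0.1321, 0.2263]
tool_rot: [-0.001, -0.073, 0.997, 0.0]
contact_force: [1.2, -1.7, -3.2]
gripper_width: 0.455
```

Call:
move_arm --steps '[-1,-2,-3.6,0,0,0,0.5,-1,-1,-2,0,0,0,0,-1,0,0,0,0,0,0,-1,0,0,0,0,0,0,-1,0,0,0,0,0,0]'

```text
t: 7.45
eef_pos: [0.4576, -0.1855, 0.2268]
tool_rot: [-0.0, -0.078, 0.997, 0.0]
contact_force: [-0.1, 0.2, -4.9]
gripper_width: 0.453
```

Call:
move_arm --steps '[-1,-0.2,-0.2,-2,0,0,0,-1,0,0,-2,0,0,0,-1,0,0,-2,0,0,0,-1,0,0,-1.5,0,0,0,-1,0,0,-1,0,0,0,-1,0,0,0,0,0,0,-1,0,0,0,0,0,0]'

```text
t: 8.15
eef_pos: [0.4558, -0.1884, 0.1426]
tool_rot: [0.0, -0.078, 0.997, -0.0]
contact_force: [-0.4, -0.6, -4.6]
gripper_width: 0.456
```

Run:
```python
from h import *
a=snap('top','t3.png')['pixels'];b=snap('side','s3.png')['pixels']
cv2.imwrite('pics/g3.png',np.hstack([cv2.resize(a[180:340,330:450],None,fx=3,fy=3),cv2.resize(b[80:240,310:430],None,fx=3,fy=3)])[:,:,::-1])
```

```text
(no output)
```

View pics/g3.png

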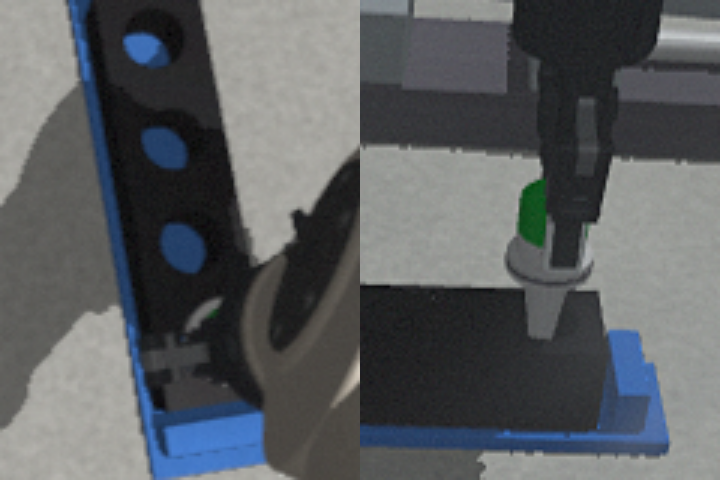

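Run:
```python
from h import *
S=cams.read_camera('side');T=cams.read_camera('top')
print(proj(S,np.array([.4561,-.1873,.055])),proj(S,np.array([.4561,-.1873,.105])), proj(T,np.array([.4561,-.1873,.105])))
a=T['pixels'];b=S['pixels']
cv2.imwrite('pics/g4.png',np.hstack([cv2.resize(a[240:320,360:420],None,fx=6,fy=6),cv2.resize(cv2.convertScaleAbs(b[130:210,340:400],alpha=1.8,beta=20),None,fx=6,fy=6)])[:,:,::-1])
```

```text
[371.1319555  192.94182244] [373.95839515 169.57937162] [404.01052612 294.8572578 ]
```

View pics/g4.png

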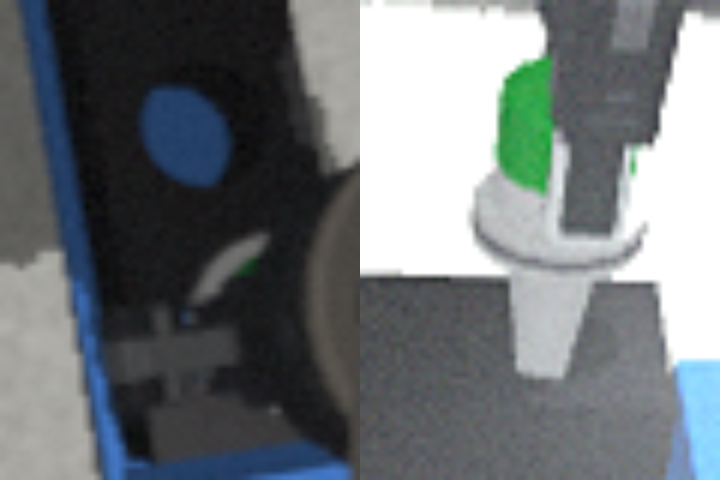

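Call:
move_arm --steps '[-1,0,0,-1.5,0,0,0,-1,0,0,-1.0,0,0,0,-1,0,0,-0.6,0,0,0,-1,0,0,-0.2,0,0,0,-1,0,0,0,0,0,0,-1,0,0,0,0,0,0]'

```text
t: 8.95
eef_pos: [0.4555, -0.1889, 0.1096]
tool_rot: [0.0, -0.077, 0.997, -0.0]
contact_force: [-0.0, -0.8, -4.0]
gripper_width: 0.453
```

Call:
move_arm --steps '[-1,0,0,-0.2,0,0,0,-1,0,0,-0.1,0,0,0,-1,0,0,0,0,0,0,0.1,0,0,0,0,0,0,0.4,0,0,0,0,0,0,1,0,0,0,0,0,0,1,0,0,0,0,0,0,1,0,0,0,0,0,0]'

```text
t: 9.75
eef_pos: [0.4553, -0.1888, 0.1063]
tool_rot: [0.0, -0.077, 0.997, -0.0]
contact_force: [0.2, 0.2, -0.4]
gripper_width: 1.001
```

Call:
move_arm --steps '[1,0,0,2,0,0,0,1,0,0,3,0,0,0,1,0,0,3.5,0,0,0,1,0,0,3.5,0,0,0,1,0,3,0,0,0,-0.6,1,1,4,0,0,0,-0.7,1,1,4,0,0,0,-0.7,1,1,4,0,0,0,-0.7]'

```text
t: 10.55
eef_pos: [0.4853, -0.0374, 0.2265]
tool_rot: [0.0, -0.053, 0.999, 0.0]
contact_force: [1.2, -0.1, 0.2]
gripper_width: 0.996
```

Run:
```python
from h import *
a=snap('top','t5.png')['pixels'];b=snap('side','s5.png')['pixels']
cv2.imwrite('pics/g5.png',np.hstack([cv2.resize(a[180:340,330:450],None,fx=3,fy=3),cv2.resize(b[80:240,310:430],None,fx=3,fy=3)])[:,:,::-1])
```

```text
(no output)
```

View pics/g5.png

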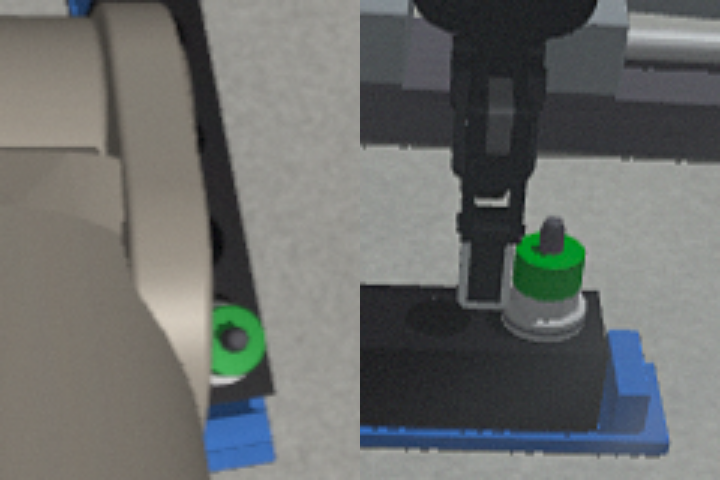

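Call:
move_arm --steps '[1,1.2,3.5,0,0,0,-0.5,1,1.2,3.5,0,0,0,-0.5,1,1.2,3.5,0,0,0,-0.5,1,1.2,3.3,0,0,0,-0.6,1,1,2.5,0,0,0,0,1,0.4,1,0,0,0,0,1,0,0,0,0,0,0,1,0,0,0,0,0,0]'

```text
t: 11.45
eef_pos: [0.5468, 0.1322, 0.2261]
tool_rot: [-0.0, -0.034, 0.999, -0.001]
contact_force: [-0.1, -0.2, -0.1]
gripper_width: 1.001
```

Call:
move_arm --steps '[1,0.8,2.7,0,0,0,0,1,0,0,-2,0,0,0,1,0,0,-2.5,0,0,0,1,0,0,-2,0,0,0,1,0,0,-1.5,0,0,0,1,0,0,0,0,0,0,1,0,0,0,0,0,0,1,0,0,0,0,0,0]'

```text
t: 12.25
eef_pos: [0.5559, 0.1605, 0.1475]
tool_rot: [0.001, -0.035, 0.999, 0.0]
contact_force: [-0.3, 0.2, 0.6]
gripper_width: 1.0
```

Call:
move_arm --steps '[1,-0.1,0,-1.5,0,0,0,1,0,0,-1.5,0,0,0,1,0,0,-0.95,0,0,0,1,0,0,0,0,0,0,1,0,0,0,0,0,0,1,0,0,0,0,0,0]'

```text
t: 12.85
eef_pos: [0.5547, 0.1613, 0.1073]
tool_rot: [0.0, -0.035, 0.999, 0.0]
contact_force: [-0.0, 0.9, -0.0]
gripper_width: 0.998
```

Call:
move_arm --steps '[-1,0,0,0,0,0,0,-1,0,0,0,0,0,0,-1,0,0,0,0,0,0,-1,0,0,0,0,0,0,-1,0,0,0,0,0,0,-1,0,0,0,0,0,0,-1,0,0,0,0,0,0,-1,0,0,0,0,0,0]'

```text
t: 13.65
eef_pos: [0.5544, 0.1613, 0.1073]
tool_rot: [0.0, -0.035, 0.999, 0.0]
contact_force: [-1.8, -0.4, 6.3]
gripper_width: 0.456
```

Call:
move_arm --steps '[-1,0,0,1,0,0,0,-1,0,0,2,0,0,0,-1,0,0,2.5,0,0,0,-1,0,0,2.5,0,0,0,-1,0,0,2.5,0,0,0,-1,0,0,1.5,0,0,0,-1,0,0,0,0,0,0,-1,0,0,0,0,0,0]'

```text
t: 14.45
eef_pos: [0.5536, 0.161, 0.2261]
tool_rot: [-0.001, -0.035, 0.999, -0.0]
contact_force: [0.1, -0.4, -3.9]
gripper_width: 0.458
```

Call:
move_arm --steps '[-1,0,-2,0,0,0,0.4,-1,-0.3,-3.8,0,0,0,0.5,-1,-0.4,-4,0,0,0,0.6,-1,-0.4,-4,0,0,0,0.6,-1,-0.4,-4,0,0,0,0.6,-1,-0.4,-4,0,0,0,0.6,-1,-0.4,-4,0,0,0,0.6,-1,-0.4,-4,0,0,0,0.6]'

```text
t: 15.25
eef_pos: [0.5257, -0.1381, 0.2252]
tool_rot: [-0.002, -0.075, 0.997, 0.0]
contact_force: [0.2, 0.7, -5.2]
gripper_width: 0.458
```

Call:
move_arm --steps '[-1,-0.4,-2.5,0,0,0,0.4,-1,-0.2,-1.5,0,0,0,0,-1,0,0,0,0,0,0,-1,0,0,0,0,0,0,-1,0,0,0,0,0,0]'

```text
t: 15.75
eef_pos: [0.5212, -0.1752, 0.226]
tool_rot: [-0.001, -0.079, 0.997, 0.001]
contact_force: [0.8, 0.5, -3.5]
gripper_width: 0.453
```

Call:
move_arm --steps '[-1,-0.1,-0.2,-2,0,0,0,-1,0,0,-2,0,0,0,-1,0,0,-2,0,0,0,-1,0,0,-1.5,0,0,0,-1,0,0,-1,0,0,0,-1,0,0,0,0,0,0,-1,0,0,0,0,0,0]'

```text
t: 16.45
eef_pos: [0.5206, -0.1784, 0.1421]
tool_rot: [0.0, -0.078, 0.997, 0.0]
contact_force: [1.0, 0.1, -3.9]
gripper_width: 0.454
```

```bash
cat > chk.py <<'E'
from h import *
import sys
x,y,f=float(sys.argv[1]),float(sys.argv[2]),sys.argv[3]
S=cams.read_camera('side');b=S['pixels']
z=status.get_obs()['eef_pos'][2]-.0376
p=proj(S,np.array([x,y,z-.05]));q=proj(S,np.array([x,y,z]))
c0,r0=int(p[0])-40,int(p[1])-60
im=cv2.resize(cv2.convertScaleAbs(b[r0:r0+80,c0:c0+80],alpha=1.6,beta=20),None,fx=6,fy=6)
for u in (p,q): cv2.drawMarker(im,tuple(int(v) for v in ((u-[c0,r0]+.5)*6)),(255,0,255),0,12,1)
cv2.imwrite('pics/'+f,im[:,:,::-1])
E
python3 chk.py .5203 -.1772 c2.png
```

```text
(no output)
```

View pics/c2.png

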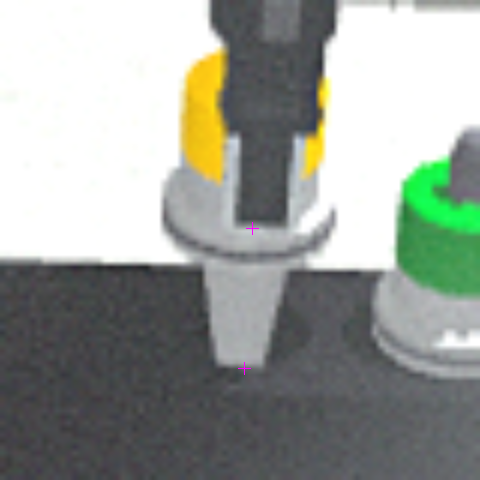

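Call:
move_arm --steps '[-1,0,0,-1.5,0,0,0,-1,0,0,-1.0,0,0,0,-1,0,0,-0.7,0,0,0,-1,0,0,-0.2,0,0,0,-1,0,0,0,0,0,0,-1,0,0,0,0,0,0]'

```text
t: 17.1
eef_pos: [0.5206, -0.1789, 0.1082]
tool_rot: [0.0, -0.078, 0.997, -0.0]
contact_force: [0.3, 0.6, -3.1]
gripper_width: 0.453
```

Call:
move_arm --steps '[-1,0,0,-0.15,0,0,0,-1,0,0,0,0,0,0,0.1,0,0,0,0,0,0,0.4,0,0,0,0,0,0,1,0,0,0,0,0,0,1,0,0,0,0,0,0,1,0,0,0,0,0,0]'

```text
t: 17.8
eef_pos: [0.5203, -0.1788, 0.1063]
tool_rot: [0.0, -0.078, 0.997, -0.0]
contact_force: [-0.3, -0.2, -0.7]
gripper_width: 1.002
```

Call:
move_arm --steps '[1,0,0,2,0,0,0,1,0,0,3,0,0,0,1,0,0,3.5,0,0,0,1,0,0,3.5,0,0,0,1,0,3,0,0,0,-0.6,1,-0.3,4,0,0,0,-0.7,1,-0.4,4,0,0,0,-0.7,1,-0.4,4,0,0,0,-0.7]'

```text
t: 18.6
eef_pos: [0.5089, -0.0274, 0.2265]
tool_rot: [0.0, -0.054, 0.999, 0.0]
contact_force: [1.1, 0.4, -0.6]
gripper_width: 1.003
```

```bash
python3 chk.py .5203 -.1772 c3.png
```

```text
(no output)
```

View pics/c3.png

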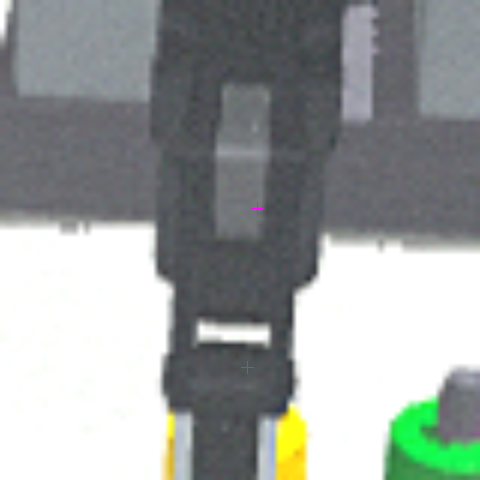

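Call:
move_arm --steps '[1,-0.3,3.5,0,0,0,-0.5,1,-0.4,3.5,0,0,0,-0.5,1,-0.4,3.5,0,0,0,-0.5,1,-0.4,3.5,0,0,0,-0.6,1,-0.3,3,0,0,0,0,1,0,1.2,0,0,0,0,1,0,0,0,0,0,0,1,0,0,0,0,0,0]'

```text
t: 19.45
eef_pos: [0.4915, 0.1516, 0.2262]
tool_rot: [-0.0, -0.036, 0.999, -0.0]
contact_force: [0.1, -0.4, -0.9]
gripper_width: 1.0
```

Call:
move_arm --steps '[1,-0.1,0.4,0,0,0,0,1,0,0,-2,0,0,0,1,0,0,-2.5,0,0,0,1,0,0,-2,0,0,0,1,0,0,-1.5,0,0,0,1,0,0,0,0,0,0,1,0,0,0,0,0,0,1,0,0,0,0,0,0]'

```text
t: 20.25
eef_pos: [0.491, 0.157, 0.1473]
tool_rot: [0.001, -0.036, 0.999, 0.0]
contact_force: [0.6, -0.1, 0.8]
gripper_width: 1.001
```

Run:
```python
from h import *
a=snap('top','t6.png')['pixels'];b=snap('side','s6.png')['pixels']
cv2.imwrite('pics/g6.png',np.hstack([b[150:400,200:420],a[150:400,190:430]])[:,:,::-1])
print(status.get_obs()['eef_pos'])
```

```text
[0.49084248 0.15727961 0.14728638]
```

View pics/g6.png

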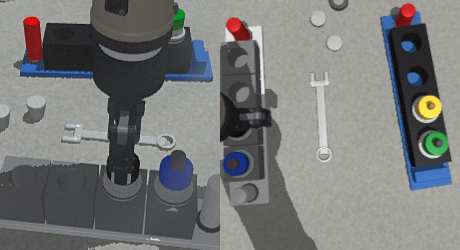

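Green sits in the nearest pocket and yellow in the next one, both seated. The gripper is over black.

Call:
move_arm --steps '[1,-0.1,-0.2,-1.5,0,0,0,1,0,0,-1.5,0,0,0,1,0,0,-0.95,0,0,0,1,0,0,0,0,0,0,1,0,0,0,0,0,0,1,0,0,0,0,0,0]'

```text
t: 20.95
eef_pos: [0.4898, 0.1555, 0.1075]
tool_rot: [0.001, -0.036, 0.999, 0.0]
contact_force: [0.8, -0.0, 0.8]
gripper_width: 1.003
```

Call:
move_arm --steps '[-1,0,0,0,0,0,0,-1,0,0,0,0,0,0,-1,0,0,0,0,0,0,-1,0,0,0,0,0,0,-1,0,0,0,0,0,0,-1,0,0,0,0,0,0,-1,0,0,0,0,0,0,-1,0,0,0,0,0,0]'

```text
t: 21.75
eef_pos: [0.4895, 0.1557, 0.1073]
tool_rot: [0.0, -0.036, 0.999, 0.0]
contact_force: [-1.1, 0.7, 5.5]
gripper_width: 0.455
```

Call:
move_arm --steps '[-1,0,0,1,0,0,0,-1,0,0,2,0,0,0,-1,0,0,2.5,0,0,0,-1,0,0,2.5,0,0,0,-1,0,0,2.5,0,0,0,-1,0,0,1.5,0,0,0,-1,0,0,0,0,0,0,-1,0,0,0,0,0,0]'

```text
t: 22.55
eef_pos: [0.4885, 0.1548, 0.2261]
tool_rot: [-0.001, -0.036, 0.999, -0.0]
contact_force: [-1.1, -0.1, -5.8]
gripper_width: 0.455
```

Call:
move_arm --steps '[-1,0,-2,0,0,0,0.4,-1,1.2,-3.6,0,0,0,0.5,-1,1.4,-4,0,0,0,0.6,-1,1.4,-4,0,0,0,0.6,-1,1.4,-4,0,0,0,0.6,-1,1.4,-4,0,0,0,0.6,-1,1.4,-4,0,0,0,0.6,-1,1.0,-3,0,0,0,0.6]'

```text
t: 23.35
eef_pos: [0.5804, -0.1339, 0.2248]
tool_rot: [-0.002, -0.074, 0.997, -0.0]
contact_force: [0.8, 0.6, -5.2]
gripper_width: 0.456
```

Call:
move_arm --steps '[-1,0.4,-2.3,0,0,0,0.4,-1,0,-1.3,0,0,0,0,-1,0,0,0,0,0,0,-1,0,0,0,0,0,0,-1,0,0,0,0,0,0]'

```text
t: 23.85
eef_pos: [0.5851, -0.1644, 0.2264]
tool_rot: [-0.0, -0.08, 0.997, 0.001]
contact_force: [-0.4, -0.1, -6.1]
gripper_width: 0.452
```

Call:
move_arm --steps '[-1,-0.1,-0.3,-2,0,0,0,-1,0,0,-2,0,0,0,-1,0,0,-2,0,0,0,-1,0,0,-1.5,0,0,0,-1,0,0,-1,0,0,0,-1,0,0,0,0,0,0,-1,0,0,0,0,0,0]'

```text
t: 24.55
eef_pos: [0.5847, -0.1696, 0.1423]
tool_rot: [0.0, -0.079, 0.997, -0.0]
contact_force: [-0.5, 0.1, -5.9]
gripper_width: 0.455
```

```bash
python3 chk.py .5845 -.1671 c4.png
```

```text
(no output)
```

View pics/c4.png

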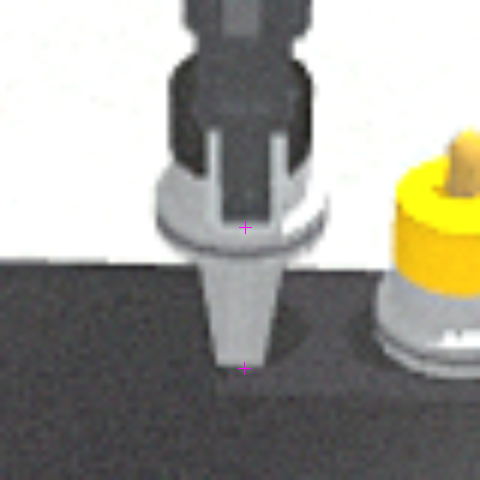

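The cone tip is on the mark to within about 1 px. I'll nudge y by +2 mm and lower.

Call:
move_arm --steps '[-1,0,0.2,-1.5,0,0,0,-1,0,0,-1.0,0,0,0,-1,0,0,-0.7,0,0,0,-1,0,0,-0.2,0,0,0,-1,0,0,0,0,0,0,-1,0,0,0,0,0,0]'

```text
t: 25.2
eef_pos: [0.5843, -0.1679, 0.1077]
tool_rot: [0.0, -0.079, 0.997, -0.0]
contact_force: [0.7, -0.4, -5.3]
gripper_width: 0.452
```

Call:
move_arm --steps '[-1,0,0,-0.15,0,0,0,-1,0,0,0,0,0,0,0.1,0,0,0,0,0,0,0.4,0,0,0,0,0,0,1,0,0,0,0,0,0,1,0,0,0,0,0,0,1,0,0,0,0,0,0]'

```text
t: 25.9
eef_pos: [0.5843, -0.1678, 0.1063]
tool_rot: [0.0, -0.079, 0.997, -0.0]
contact_force: [-0.4, 1.0, -0.5]
gripper_width: 0.993
```

Call:
move_arm --steps '[1,0,0,2,0,0,0,1,0,0,3,0,0,0,1,0,0,3.5,0,0,0,1,0,0,3.5,0,0,0,1,0,3,0,0,0,-0.6,1,-1,4,0,0,0,-0.7,1,-2,4,0,0,0,-0.7,1,-2,4,0,0,0,-0.7]'

```text
t: 26.7
eef_pos: [0.5336, -0.0163, 0.2263]
tool_rot: [0.0, -0.055, 0.998, 0.0]
contact_force: [-0.1, 0.9, 0.3]
gripper_width: 0.999
```

Call:
move_arm --steps '[1,-2.2,3.5,0,0,0,-0.5,1,-2.2,3.5,0,0,0,-0.5,1,-2.2,3.5,0,0,0,-0.5,1,-2.2,3.5,0,0,0,-0.6,1,-1.5,2,0,0,0,0,1,0,0,0,0,0,0,1,0,0,0,0,0,0]'

```text
t: 27.4
eef_pos: [0.4313, 0.1423, 0.2265]
tool_rot: [0.0, -0.038, 0.999, 0.0]
contact_force: [0.5, -0.3, 0.1]
gripper_width: 0.997
```

Target blue (.4264,.1506).

Call:
move_arm --steps '[1,-0.5,0.8,0,0,0,-0.1,1,0,0,-2,0,0,0,1,0,0,-2.5,0,0,0,1,0,0,-2,0,0,0,1,0,0,-1.5,0,0,0,1,0,0,0,0,0,0,1,0,0,0,0,0,0,1,0,0,0,0,0,0]'

```text
t: 28.2
eef_pos: [0.427, 0.1503, 0.1471]
tool_rot: [0.001, -0.036, 0.999, 0.0]
contact_force: [0.9, 0.4, 0.2]
gripper_width: 1.001
```

Call:
move_arm --steps '[1,0,0,-1.5,0,0,0,1,0,0,-1.5,0,0,0,1,0,0,-0.95,0,0,0,1,0,0,0,0,0,0,1,0,0,0,0,0,0,1,0,0,0,0,0,0]'

```text
t: 28.8
eef_pos: [0.4267, 0.1504, 0.1075]
tool_rot: [0.001, -0.036, 0.999, 0.0]
contact_force: [0.9, -0.3, -0.0]
gripper_width: 1.0
```

Call:
move_arm --steps '[-1,0,0,0,0,0,0,-1,0,0,0,0,0,0,-1,0,0,0,0,0,0,-1,0,0,0,0,0,0,-1,0,0,0,0,0,0,-1,0,0,0,0,0,0,-1,0,0,0,0,0,0,-1,0,0,0,0,0,0]'

```text
t: 29.6
eef_pos: [0.4265, 0.1507, 0.1073]
tool_rot: [0.0, -0.036, 0.999, 0.0]
contact_force: [-1.3, -0.4, 5.4]
gripper_width: 0.457
```

Call:
move_arm --steps '[-1,0,0,1,0,0,0,-1,0,0,2,0,0,0,-1,0,0,2.5,0,0,0,-1,0,0,2.5,0,0,0,-1,0,0,2.5,0,0,0,-1,0,0,1.5,0,0,0,-1,0,0,0,0,0,0,-1,0,0,0,0,0,0]'

```text
t: 30.4
eef_pos: [0.4256, 0.1499, 0.2263]
tool_rot: [-0.0, -0.036, 0.999, -0.0]
contact_force: [-0.0, -0.3, -5.3]
gripper_width: 0.454
```

Call:
move_arm --steps '[-1,0.6,-2.4,0,0,0,0.4,-1,2.6,-3.2,0,0,0,0.5,-1,3.2,-3.4,0,0,0,0.6,-1,3.2,-3.4,0,0,0,0.6,-1,3.2,-3.4,0,0,0,0.6,-1,3.2,-3.4,0,0,0,0.6,-1,3.2,-3.4,0,0,0,0.6,-1,2,-3,0,0,0,0.6]'

```text
t: 31.2
eef_pos: [0.639, -0.1076, 0.2244]
tool_rot: [-0.001, -0.075, 0.997, -0.0]
contact_force: [0.8, 0.2, -5.7]
gripper_width: 0.454
```

Call:
move_arm --steps '[-1,0.9,-3,0,0,0,0.4,-1,0.2,-1.5,0,0,0,0,-1,0,0,0,0,0,0,-1,0,0,0,0,0,0,-1,0,0,0,0,0,0]'

```text
t: 31.7
eef_pos: [0.6488, -0.1485, 0.226]
tool_rot: [-0.001, -0.08, 0.997, 0.001]
contact_force: [-0.1, -0.4, -4.7]
gripper_width: 0.456
```

Call:
move_arm --steps '[-1,0,-0.8,-2,0,0,0,-1,0,0,-2,0,0,0,-1,0,0,-2,0,0,0,-1,0,0,-1.5,0,0,0,-1,0,0,-1,0,0,0,-1,0,0,0,0,0,0,-1,0,0,0,0,0,0]'

```text
t: 32.4
eef_pos: [0.6497, -0.1586, 0.1424]
tool_rot: [0.0, -0.079, 0.997, -0.0]
contact_force: [-0.4, -0.3, -4.5]
gripper_width: 0.452
```

```bash
python3 chk.py .6487 -.1571 c5.png
```

View pics/c5.png

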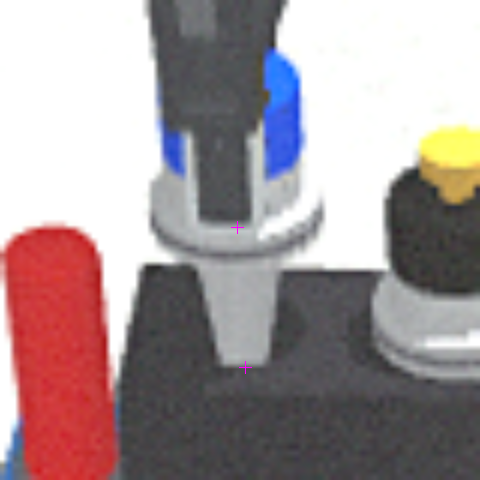

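Aligned. Lowering.

Call:
move_arm --steps '[-1,-0.1,0.1,-1.5,0,0,0,-1,0,0,-1.0,0,0,0,-1,0,0,-0.7,0,0,0,-1,0,0,-0.2,0,0,0,-1,0,0,0,0,0,0,-1,0,0,0,0,0,0]'

```text
t: 33.05
eef_pos: [0.6482, -0.1578, 0.1075]
tool_rot: [-0.0, -0.079, 0.997, 0.0]
contact_force: [0.4, -0.2, -3.7]
gripper_width: 0.452
```

Call:
move_arm --steps '[-1,0,0,-0.15,0,0,0,-1,0,0,0,0,0,0,0.1,0,0,0,0,0,0,0.4,0,0,0,0,0,0,1,0,0,0,0,0,0,1,0,0,0,0,0,0,1,0,0,0,0,0,0]'

```text
t: 33.75
eef_pos: [0.6483, -0.1578, 0.1063]
tool_rot: [0.0, -0.079, 0.997, -0.0]
contact_force: [-0.3, 0.5, 0.6]
gripper_width: 1.002
```

Call:
move_arm --steps '[1,0,0,2,0,0,0,1,0,0,3,0,0,0,1,0,0,3.5,0,0,0,1,0,0,3.5,0,0,0,1,0,3,0,0,0,0,1,0,4,0,0,0,0,1,-1,4,0,0,0,0,1,-1,4,0,0,0,0]'

```text
t: 34.55
eef_pos: [0.6279, -0.0063, 0.2263]
tool_rot: [0.0, -0.079, 0.997, 0.0]
contact_force: [0.2, -0.1, 0.6]
gripper_width: 0.996
```

Call:
move_arm --steps '[1,-1,4,0,0,0,0,1,-1,4,0,0,0,0,1,-1,4,0,0,0,0,1,-1,4,0,0,0,0,1,-1,4,0,0,0,0,1,0,4,0,0,0,0,1,0,0,0,0,0,0,1,0,0,0,0,0,0]'

```text
t: 35.35
eef_pos: [0.5779, 0.2334, 0.2261]
tool_rot: [-0.0, -0.08, 0.997, -0.0]
contact_force: [-0.2, -0.5, -0.3]
gripper_width: 1.0
```

Run:
```python
from h import *
a=snap('top','t7.png')['pixels'];b=snap('side','s7.png')['pixels']
cv2.imwrite('pics/g7.png',np.hstack([cv2.resize(a[145:345,340:430],None,fx=2.5,fy=2.5),cv2.resize(b[100:240,215:415],None,fx=2.5,fy=500/140)])[:,:,::-1])
```

```text
(no output)
```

View pics/g7.png

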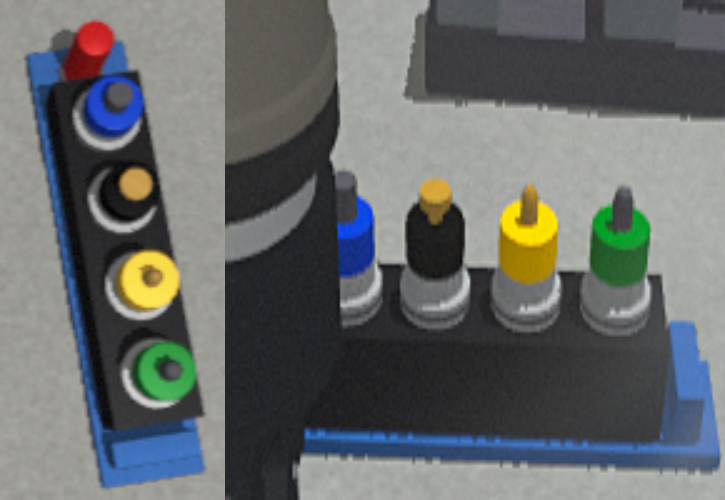

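```bash
python3 -c "
from station import order,status
print(order.hand_in(), status.get_obs()['t'])"
```

```text
the job is handed in; nothing more can be done
the job is handed in; nothing more can be done
```

I moved all four holders from the grey rack into the black trolley rack in reverse order and handed the job in at about 35.5 s. From the black rack's red post outwards the order is blue, black, yellow, green.

- **Seating:** In the last top picture all four stand upright and centred in their pockets. The last side picture agrees, with the flanges down on the rack at the same height. The arm hides part of the blue holder there, so its seating rests on the top view and the part I could see.
- **Release:** Each holder was released fully open. The tool force was back to about zero each time, and the gripper is now clear of the rack.
- **Disagreements:** The top and side cameras differed by 2–3 mm, so I combined the two. The gripper fingers looked several mm off the holder's centre in the first insertion picture. The cone tip was on target before each lowering, so I made no correction for that.
- **Failed checks:** None.

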